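# Centre the salt grinder on its stand

## Robot

A 6-joint arm with a two-finger parallel gripper is mounted at the origin on the work surface. World frame = base frame: x ahead of the robot, y to its left, z up, the work surface at z = 0. Lengths are in m, angles in rad, forces in N, time in s.
With the tool pointing down it reaches from about 0.275 to 0.975 m from the base axis. Payload 8.4 kg.
Tool frame: the origin (TCP) lies on the centre line of the jaws, within the pads' length; the fingertips stand 22 mm ahead of it and the grasp point (between the pads) lies 3 mm ahead of it; z points along the fingers, y is the line along which they close (so a half turn about z gives the same grasp; the last joint's range is limited). The gripper opens to 92 mm and grips with 3 to 60 N. Pads are 20 mm wide; open, the fingers measure 128 mm over their backs; the gripper's body (75 mm by 189 mm) begins 69 mm behind the grasp point.
Start: joints at [-1.169, 0.353, 1.633, -0, 1.155, -0.002], TCP at [0.246, -0.575, 0.215] pointing down, gripper open.
Joint ranges: [-2.63, 2.63], [-0.92, 2.1], [0.06, 2.66], [-1.3, 4.44], [0, 2.69], [-3.02, 3.02]. Speed limits (rad/s): [2.22, 2.22, 2.79, 3.14, 3.14, 3.14].

## Interface

Orientations are given as a unit quaternion [w, x, y, z].
In Python, from plant import get_state, capture, camera_params, hand_in gives the robot as it stands.
- The arm moves only by the tool move_arm, never from a script. Its argument "steps" is one flat list of numbers, 7 for each row, row after row: the turn, a rotation vector about the tool's x, y, z as a fraction of full scale, then the shift along the tool's x, y, z as a fraction of full scale, then the opening, from 0 (shut) to 1 (fully open). A call has 1 to 20 rows; each row shifts and turns the commanded pose from where the row before left it, along the tool's axes as they then stand; what a row does not reach is not made up. Full scale, the value 1, is 0.1 m for a shift and 0.08 rad for a turn. A row lasts 1/10 s, in which the tool goes at most 50 mm and 8.59 degrees, less where a joint would pass 70% of its speed; a pose out of reach is approached as far as the arm can. A call with a number of a shift or a turn outside -1 to 1 is refused whole. A call with a gripper value outside its range is refused whole. The fingers move at their own pace and stop on an object; "grip_force" is the grip in N (left out, the last holds). Time passes only in rows, so rows that do not move let the fingers close. It gives the time, the measured TCP pose, the force, the opening and the grip force at its end, in the units of the state.
- get_state(): the state, without advancing time (a new reading comes with each control period).
- capture(name): name is "scene" or "top" or "wrist"; returns the picture (400x640x3 uint8, red, green, blue); there is no depth.
- camera_params(name): a dict with "mtx" (3x3 intrinsics, pixels), "pose" (4x4, takes a point from camera to world coordinates). Camera axes: x right, y down, z forward; pixel columns grow to the right and rows downward; lengths in m; the calibration is good to about 2 mm. A picture is of the moment at which its call begins: read the wrist's pose just before it. camera_params takes no time and is no camera call; for the wrist camera it gives the pose at the moment of the call.
- hand_in(): hands the job in; it is judged then, once.
The state is a dict: "time": time; "qpos": joint angles; "dq": joint speeds; "effort": joint torques, N m; "tcp_pos": TCP position; "ee_rot": TCP orientation; "force": force on the tool from outside, world axes, zero at the start; "ft_torque": the same for the moment, N m; "opening": finger opening in m; "finger_force": force on a finger pad.
Only numpy, scipy, OpenCV 4.12 (cv2) and the standard library are available. Lean on these libraries where they do the work, as an engineer would, in place of code of your own. Each camera call takes 0.05 s, during which the arm holds its last target. There are 200 camera calls.

## Task

The empty clear acrylic salt grinder has been left hanging over the edge of its small round stone stand, and it is easily toppled. Without pinching or lifting it, nudge it along with light taps of the fingers, low on its side, until it stands upright in the middle of the stand with an even rim showing all round. Leave the stand and everything else on the shelf where they are, and finish with the hand clear.

Things in the scene. Friction and masses are not known exactly. Their poses are not given: they have to be found in the camera images.
- grinder: the empty salt grinder, 87.5 mm tall, 0.11 to 0.17 kg, round: steel foot 44 mm across and 10 mm high, above it a straight body 48 mm across from 10 to 64 mm up (steel, then clear acrylic, thin collar), then a black knob 38 mm across to 82.5 mm that turns freely, with a small steel button. Loose; origin at the centre of its underside. Starts 18 to 24 mm off the stand's centre, in any direction.
- grinder_low (a point): a point on the salt grinder's axis, 21 mm above its underside, level with the lower part of its straight side: a good height for taps. Friction on the stand is about 0.5 to 0.7: tapped at up to about 25 mm above its underside the grinder slides, tapped higher it may tip.
- stand: the salt grinder's round stone stand (marble), 80 mm across, 18 mm tall, 0.3 kg, loose on the shelf; origin at the centre of its underside, so its top is 18 mm above it. The stand is round: its yaw means nothing. It may be at the left, middle or right of the work area.
- pepper_mill: turned dark-wood pepper mill, 148 mm tall, 52 mm across, standing in the middle of its own stand; to be left alone. Origin at the centre of its underside.
- pepper_stand: the pepper mill's stand, the same shape and size as the salt grinder's stand; to be left alone. Origin at the centre of its underside.
- bowl: blue ceramic bowl, 136 mm across the rim, 55 mm tall, to be left alone. Origin at the centre of its underside.
- tongs: aluminium tongs lying flat at the back, about 300 mm long (along their own x), 50 mm wide at the heads, 24 mm high, to be left alone. Origin on the shelf near mid-length.
- shaker: small glass spice shaker with aluminium cap, 41 mm across, 68 mm tall, to be left alone. Origin at the centre of its underside.
- matchbox: cardboard matchbox lying flat, 110 x 64 x 20 mm, to be left alone. Origin at the centre of its underside.
- mug: white enamel mug, 80 mm across, 80 mm tall, to be left alone. Origin at the centre of its underside.
- baster: wooden basting brush lying flat, 200 mm long, to be left alone. Origin on the shelf under it.
Mind the look-alikes: they are no part of the job. What is shaped like the grinder but pink is not meant. Leave any pink look-alike of the stand alone.

How it is judged:
By the outcome, as a careful person would: the job done as asked, in the order asked, and still so for the second after the job is handed in, with the robot touching nothing.
It also fails if it takes over 58 s, if anything falls off the work surface, if the arm or the gripper's body presses on something with over 40 N, if the wrist force passes 120 N, or if a joint passes its speed limit or range.

## Working session

There is one attempt and no reset: what is moved stays moved. The work goes in short steps, Python scripts to look and compute and a tool call to move; the robot and the scene stay as the last step left them, time stands still between calls to the robot, and variables do not carry over. Pictures are saved under pics/ and viewed, at most 10 in all, crops included, and the job is handed in when it is done.

Besides the shell and the picture viewer there is one more tool, called after "Request:" as name(argument=value, ...) on one line, values as JSON. move_arm: Moves the arm, as the interface text tells. Its arguments: {"type":"object","properties":{"steps":{"type":"array","items":{"type":"number","minimum":-1,"maximum":1}},"grip_force":{"type":"number"}},"required":["steps"]}

```bash
mkdir -p pics; ls; python3 - <<'E'
from plant import *
import cv2,numpy as np
for n in ("top","scene"):
    im=capture(n); cv2.imwrite(f"pics/{n}0.png",im[:,:,::-1]); p=camera_params(n); print(n,np.round(p["mtx"],1).tolist(),np.round(p["pose"],3).tolist())
s=get_state();print(s)
E
```

```text
pics
top [[478.9, 0.0, 319.5], [0.0, 478.9, 203.1], [0.0, 0.0, 1.0]] [[-0.001, -0.998, 0.059, 0.501], [-1.0, 0.001, 0.002, -0.024], [-0.002, -0.059, -0.998, 1.377], [0.0, 0.0, 0.0, 1.0]]
scene [[464.5, 0.0, 320.0], [0.0, 464.5, 195.7], [0.0, 0.0, 1.0]] [[0.804, 0.357, -0.476, 1.175], [0.595, -0.493, 0.634, -0.775], [-0.009, -0.793, -0.609, 0.797], [0.0, 0.0, 0.0, 1.0]]
{'time': 0.1, 'qpos': array([-1.16940800e+00,  3.53564979e-01,  1.63405217e+00,  4.26276963e-06,
        1.15520972e+00, -2.38303250e-03]), 'dq': array([-0.00096593, -0.00372234, -0.00158101,  0.0001798 , -0.00083279,
       -0.00046508]), 'effort': array([-1.92583895e-03, -5.94908702e+01, -3.34929836e+01,  6.98191370e-02,
        1.83908769e-02, -1.37044432e-05]), 'tcp_pos': array([ 0.24539289, -0.57432668,  0.21465071]), 'ee_rot': array([-6.05255155e-04,  9.79690196e-01,  2.00516184e-01, -1.20389051e-04]), 'force': array([-0.60613179,  0.876921  ,  0.43894052]), 'ft_torque': array([-0.04150354,  0.01922717,  0.02779825]), 'finger_force': 0.0, 'opening': 0.09169983481141135}
```

View pics/top0.png

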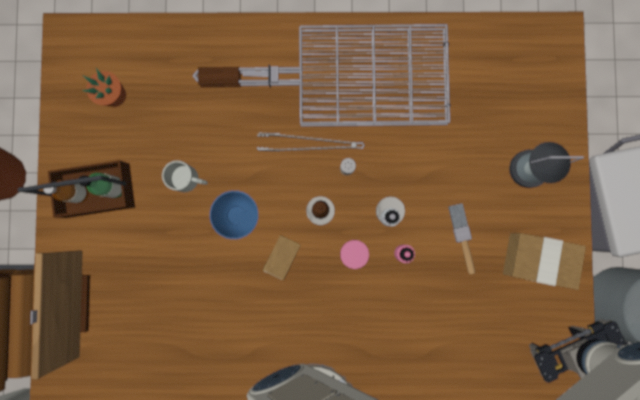

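View pics/scene0.png

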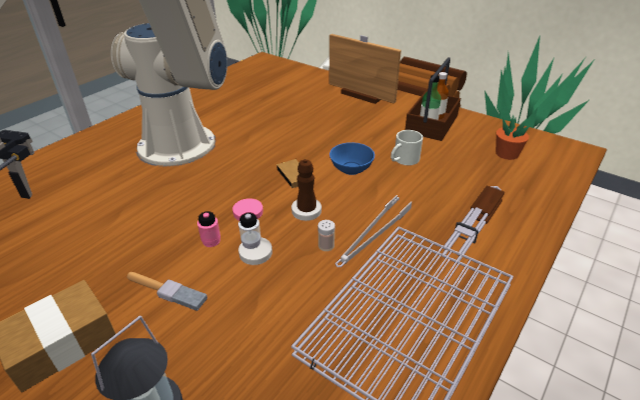

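The scene has two grinder shapes. The clear and black one at top (392,216), scene (249,230), stands on the white stand at (391,211). The other, at top (405,254), is pink. There are also two stand shapes: the white one at (391,211), and a pink disc at (355,254). The clear grinder on the white marble stand fits the description, and the pink ones are look-alikes. I'll confirm this in a crop.

```bash
cat > h.py <<'E'
from plant import *
import cv2,numpy as np
def ray(n,uv,z,p=None):
    p=p or camera_params(n); T=np.array(p["pose"]);d=T[:3,:3]@np.linalg.inv(p["mtx"])@np.array([uv[0],uv[1],1.]);o=T[:3,3]
    return o+d*(z-o[2])/d[2]
def proj(p,X):
    T=np.array(p["pose"]);c=T[:3,:3].T@(np.array(X)-T[:3,3]);u=p["mtx"]@c;return u[:2]/u[2]
E
python3 - <<'E'
from h import *
im=cv2.imread("pics/top0.png");sc=cv2.imread("pics/scene0.png")
a=cv2.resize(im[180:280,330:430],None,fx=4,fy=4,interpolation=cv2.INTER_CUBIC)
b=cv2.resize(sc[180:280,195:295],None,fx=4,fy=4,interpolation=cv2.INTER_CUBIC)
cv2.imwrite("pics/crop1.png",np.hstack([a,b]))
h=cv2.cvtColor(im,cv2.COLOR_BGR2HSV)
m=np.zeros(im.shape[:2],np.uint8);m[190:235,370:415]=1
w=((h[...,1]<70)&(h[...,2]>120)&(m>0)).astype(np.uint8)
c=max(cv2.findContours(w,0,1)[0],key=cv2.contourArea);(u,v),r=cv2.minEnclosingCircle(c);print("stand",u,v,r,ray("top",(u,v),.018))
k=((h[...,2]<70)&(m>0)).astype(np.uint8);c=max(cv2.findContours(k,0,1)[0],key=cv2.contourArea);(u,v),r=cv2.minEnclosingCircle(c);print("knob",u,v,r,ray("top",(u,v),.1))
for nm,uv in dict(pinkg=(405,254),pinks=(355,254),peps=(320,210),shaker=(348,166),brush1=(470,270),brush2=(458,206)).items(): print(nm,ray("top",uv,.03).round(3))
p=camera_params("wrist");s=get_state();print(s["tcp_pos"],np.round(p["pose"],3),p["mtx"])
from scipy.spatial.transform import Rotation as R
q=s["ee_rot"];print(R.from_quat([q[1],q[2],q[3],q[0]]).as_matrix().round(3))
E
```

```text
stand 390.3272705078125 211.17178344726562 14.92236042022705 [ 0.55789458 -0.22189545  0.018     ]
knob 391.75 216.5 6.270068168640137 [ 0.54023518 -0.21359346  0.1       ]
pinkg [ 0.437 -0.26   0.03 ]
pinks [ 0.438 -0.12   0.03 ]
peps [ 0.561 -0.022  0.03 ]
shaker [ 0.685 -0.102  0.03 ]
brush1 [ 0.393 -0.441  0.03 ]
brush2 [ 0.572 -0.411  0.03 ]
[ 0.24539289 -0.57432668  0.21465071] [[ 0.392 -0.883 -0.258  0.318]
 [-0.92  -0.377 -0.109 -0.544]
 [-0.001  0.28  -0.96   0.383]
 [ 0.     0.     0.     1.   ]] [[326.18564481   0.         320.08970986]
 [  0.         326.18564481 199.44425201]
 [  0.           0.           1.        ]]
[[ 0.92   0.393 -0.   ]
 [ 0.393 -0.92   0.001]
 [ 0.    -0.001 -1.   ]]
```

View pics/crop1.png

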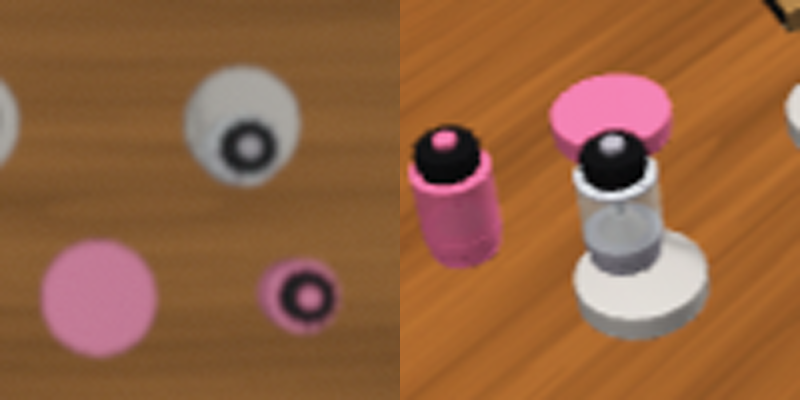

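The crop confirms it: on the left, the clear and black grinder sits on the white stand, low of centre, at crop (248,147) against the stand centre (242,126). The pink grinder and pink disc are separate and not meant. Next I move above it and look with the wrist camera.

Request:
move_arm(steps=[0, 0, 0, 0.235, -0.16, 0, 0.26, 0, 0, 0, 0.235, -0.16, 0, 0.26, 0, 0, 0, 0.235, -0.16, 0, 0.26, 0, 0, 0, 0.235, -0.16, 0, 0.26, 0, 0, 0, 0.235, -0.16, 0, 0.26, 0, 0, 0, 0.235, -0.16, 0, 0.26, 0, 0, 0, 0.235, -0.16, 0, 0.26, 0, 0, 0, 0.235, -0.16, 0, 0.26, 0, 0, 0, 0.235, -0.16, 0, 0.26, 0, 0, 0, 0.235, -0.16, 0, 0.26, 0, 0, 0, 0.235, -0.16, 0, 0.26, 0, 0, 0, 0.235, -0.16, 0, 0.26, 0, 0, 0, 0.235, -0.16, 0, 0.26, 0, 0, 0, 0.235, -0.16, 0, 0.26, 0, 0, 0, 0.235, -0.16, 0, 0.26, 0, 0, 0, 0.235, -0.16, 0, 0.26])

```text
time: 1.7
tcp_pos: [0.4911, -0.1904, 0.2151]
ee_rot: [-0.0, 0.98, 0.201, -0.0]
force: [0.8, 0.2, 0.0]
opening: 0.024
finger_force: 0.0
```

Request:
move_arm(steps=[0, 0, 1, 0, 0, 0, 0.26, 0, 0, 1, 0, 0, 0, 0.26, 0, 0, 1, 0, 0, 0, 0.26, 0, 0, 1, 0, 0, 0, 0.26, 0, 0, 1, 0, 0, 0, 0.26, 0, 0, 1, 0, 0, 0, 0.26, 0, 0, 1, 0, 0, 0, 0.26, 0, 0, 1, 0, 0, 0, 0.26, 0, 0, 1, 0, 0, 0, 0.26, 0, 0, 1, 0, 0, 0, 0.26, 0, 0, 0.5, 0, 0, 0, 0.26, 0, 0, 0, 0, 0, 0, 0.26, 0, 0, 0, 0, 0, 0, 0.26])

```text
time: 3.0
tcp_pos: [0.4906, -0.1915, 0.2151]
ee_rot: [-0.0, 0.976, -0.216, -0.0]
force: [0.2, -0.6, -0.1]
opening: 0.0237
finger_force: 0.0
```

```bash
python3 - <<'E'
from h import *
p=camera_params("wrist");im=capture("wrist");cv2.imwrite("pics/w1.png",im[:,:,::-1]);np.savez("w1.npz",**{k:p[k] for k in("mtx","pose")})
s=get_state();print(s["time"],s["tcp_pos"],s["ee_rot"],s["opening"])
for X in ([.558,-.222,.018],[.540,-.2136,.018],[.540,-.2136,.1]):print(proj(p,X))
E
```

```text
3.05 [ 0.49065264 -0.19155018  0.21515419] [-2.36401667e-05  9.76443824e-01 -2.15771729e-01 -1.37934527e-04] 0.024069178798529038
[318.52804972 109.05081335]
[318.53457621 127.83564763]
[318.08929231 134.46760489]
```

View pics/w1.png

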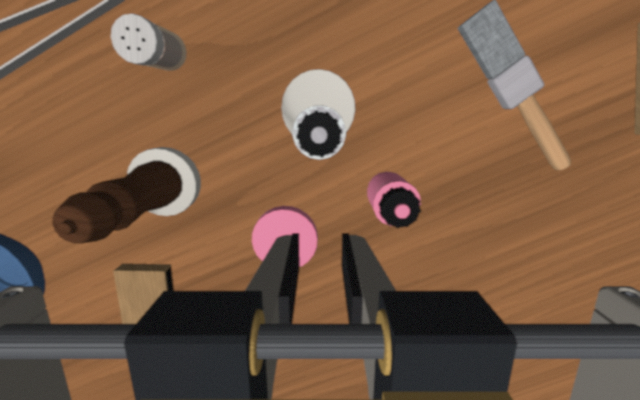

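The wrist picture shows the stand at about (318,105), the grinder's knob at (319,133) hanging over the near side, and the fingers in line with it at (320,240). Next, a finer measurement from this view.

```bash
cat >> h.py <<'E'
from scipy.optimize import least_squares
from scipy.spatial.transform import Rotation as R
def circ(P,r):
    f=lambda q:np.hypot(P[:,0]-q[0],P[:,1]-q[1])-r
    s=least_squares(f,P.mean(0),loss="soft_l1",f_scale=.001);return s.x,np.std(f(s.x))
def measure(im,p,S0=(.558,-.222),G0=(.540,-.2136)):
    """rgb wrist picture -> stand centre, grinder axis, world xy"""
    h=cv2.cvtColor(im,cv2.COLOR_RGB2HSV);G0=np.array(G0);S0=np.array(S0)
    m=((h[...,1]<75)&(h[...,2]>90)).astype(np.uint8)
    c=proj(p,[*S0,.018]);r=np.linalg.norm(proj(p,[S0[0]+.06,S0[1],.018])-c)
    k=np.zeros_like(m);cv2.circle(k,tuple(int(x) for x in c),int(r),1,-1)
    C=max(cv2.findContours(m*k,0,1)[0],key=cv2.contourArea)[:,0,:]
    P=np.array([ray("",u,.018,p)[:2] for u in C]);T=np.array(p["pose"])
    g=proj(p,[*G0,.06]);rg=np.linalg.norm(proj(p,[G0[0]+.034,G0[1],.082])-proj(p,[*G0,.082]))
    ok=np.array([np.linalg.norm(u-g)>rg for u in C])&(np.abs(np.hypot(*(P-S0).T)-.04)<.008)
    S,e=circ(P[ok],.0395)
    c=proj(p,[*G0,.1]);k[:]=0;cv2.circle(k,tuple(int(x) for x in c),int(rg),1,-1)
    b=((h[...,2]<75)&(k>0)).astype(np.uint8)
    C=max(cv2.findContours(b,0,1)[0],key=cv2.contourArea)[:,0,:]
    Pk=np.array([ray("",u,.0955,p)[:2] for u in C]);G,eg=circ(Pk,.019)
    print("stand",S.round(4),e.round(4),ok.sum(),"grinder",G.round(4),eg.round(4),"to go mm",((S-G)*1e3).round(1));return S,G
def toolrel(G,S,s=None):
    s=s or get_state();q=s["ee_rot"];M=R.from_quat([q[1],q[2],q[3],q[0]]).as_matrix();t=s["tcp_pos"]
    for n,v in (("grinder",G),("stand",S)):print(n,"in tool axes mm",(M.T@(np.array([*v,t[2]])-t)*1e3).round(1))
E
python3 - <<'E'
from h import *
p=dict(np.load("w1.npz"));im=cv2.imread("pics/w1.png")[:,:,::-1].copy();S,G=measure(im,p);toolrel(G,S)
p2=camera_params("top");im=cv2.imread("pics/top0.png")[:,:,::-1].copy();S,G=measure(im,p2)
E
```

```text
stand [ 0.5591 -0.2217] 0.0003 123 grinder [ 0.5398 -0.2142] 0.0005 to go mm [19.3 -7.5]
grinder in tool axes mm [54.1 -0.2 -0. ]
stand in tool axes mm [74.7 -1.5 -0. ]
stand [ 0.56   -0.2214] 0.0009 54 grinder [ 0.5374 -0.2151] 0.0024 to go mm [22.6 -6.3]
```

Request:
move_arm(steps=[0, 0, -0.8, 0, 0, 0, 0.26, 0, 0, 0, 0, 0.03, 0, 0.26, 0, 0, 0, 0, 0, 0.2, 0.26, 0, 0, 0, 0, 0, 0.2, 0.26, 0, 0, 0, 0, 0, 0.2, 0.26, 0, 0, 0, 0, 0, 0.2, 0.26, 0, 0, 0, 0, 0, 0.2, 0.26, 0, 0, 0, 0, 0, 0.2, 0.26, 0, 0, 0, 0, 0, 0.2, 0.26, 0, 0, 0, 0, 0, 0.2, 0.26, 0, 0.65, 0, 0, 0, 0, 0.26, 0, 0.65, 0, 0, 0, 0, 0.26, 0, 0, 0, 0, 0, 0, 0.26, 0, 0, 0, 0, 0, 0, 0.26])

```text
time: 4.45
tcp_pos: [0.4897, -0.1946, 0.0555]
ee_rot: [0.01, 0.981, -0.185, 0.051]
force: [0.3, 0.5, 0.6]
opening: 0.024
finger_force: 0.0
```

```bash
python3 - <<'E'
from h import *
p=camera_params("wrist");s=get_state();im=capture("wrist");cv2.imwrite("pics/w2.png",im[:,:,::-1])
print(s["time"],s["tcp_pos"],s["ee_rot"])
S,G=measure(im,p,(.5591,-.2217),(.5398,-.2142));toolrel(G,S,s)
E
```

```text
4.45 [ 0.48972303 -0.19455657  0.05554276] [ 0.00956016  0.98135979 -0.18511671  0.05072845]
stand [ 0.5587 -0.2216] 0.0002 152 grinder [ 0.5398 -0.2141] 0.0005 to go mm [18.9 -7.5]
grinder in tool axes mm [53.4 -0.1  5.5]
stand in tool axes mm [73.7  0.   7.6]
```

View pics/w2.png

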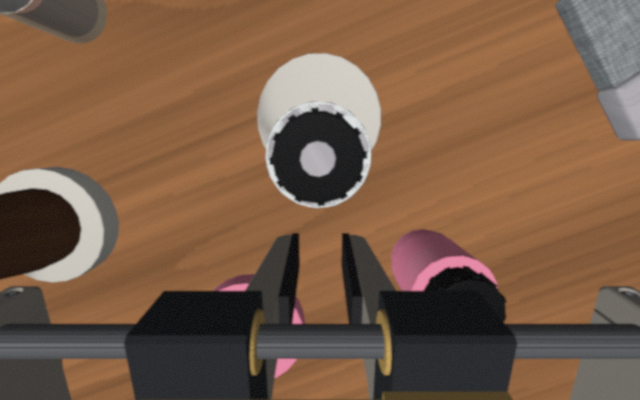

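The view shows the grinder (318,158) straight ahead of the two fingertips, with the stand behind it at (319,112) on the same line. I'll tap gently about half way, then re-measure.

Request:
move_arm(steps=[0, 0, 0, 0.06, 0, 0.006, 0.26, 0, 0, 0, 0.06, 0, 0.006, 0.26, 0, 0, 0, 0.04, 0, 0.004, 0.26, 0, 0, 0, 0.02, 0, 0.002, 0.26, 0, 0, 0, 0.02, 0, 0.002, 0.26, 0, 0, 0, 0.02, 0, 0.002, 0.26, 0, 0, 0, 0.02, 0, 0.002, 0.26, 0, 0, 0, 0.02, 0, 0.002, 0.26, 0, 0, 0, 0.02, 0, 0.002, 0.26, 0, 0, 0, 0, 0, 0, 0.26, 0, 0, 0, 0, 0, 0, 0.26])

```text
time: 5.6
tcp_pos: [0.5158, -0.2046, 0.0554]
ee_rot: [0.01, 0.981, -0.185, 0.051]
force: [-1.0, 0.6, -0.2]
opening: 0.0237
finger_force: 0.4
```

```bash
python3 - <<'E'
from h import *
p=camera_params("wrist");s=get_state();im=capture("wrist");cv2.imwrite("pics/w3.png",im[:,:,::-1])
print(s["time"],s["tcp_pos"],s["force"])
S,G=measure(im,p,(.5589,-.2217),(.547,-.217));toolrel(G,S,s)
E
```

```text
5.6 [ 0.51581267 -0.20459541  0.05537862] [-1.04029156  0.56089148 -0.20819267]
stand [ 0.5589 -0.2216] 0.0002 141 grinder [ 0.5419 -0.2156] 0.004 to go mm [17. -6.]
grinder in tool axes mm [28.1  0.7  2.9]
stand in tool axes mm [46.1  0.2  4.8]
```

View pics/w3.png

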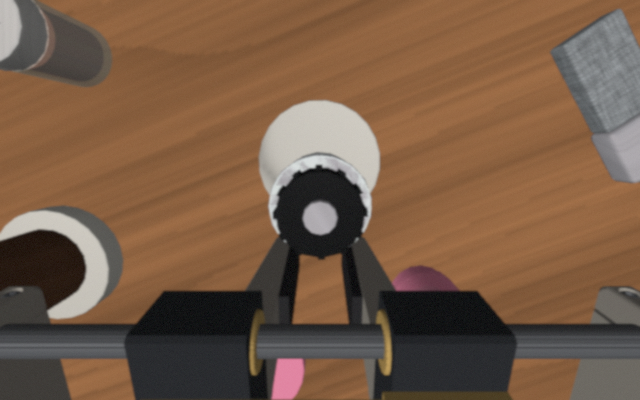

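The picture shows the knob at (320,212), with its button at (320,217), touching the fingertips at about (285,245) and (355,245). The stand is at (320,160). The dark fingers merge with the knob mask, so I'll use the steel button for the axis instead.

```bash
cat >> h.py <<'E'
def button(im,p,G0):
    h=cv2.cvtColor(im,cv2.COLOR_RGB2HSV);c=proj(p,[*G0,.1055]);r=np.linalg.norm(proj(p,[G0[0]+.013,G0[1],.1055])-c)
    k=np.zeros(im.shape[:2],np.uint8);cv2.circle(k,tuple(int(round(x)) for x in c),int(r),1,-1)
    b=((h[...,2]>100)&(k>0)).astype(np.uint8);M=cv2.moments(b,True)
    uv=(M["m10"]/M["m00"],M["m01"]/M["m00"]);G=ray("",uv,.1055,p)[:2];print("button",np.round(uv,1),M["m00"],G.round(4));return G
E
python3 - <<'E'
from h import *
p=dict(np.load("w1.npz"));im=cv2.imread("pics/w1.png")[:,:,::-1].copy();button(im,p,(.5398,-.2142))
p=camera_params("wrist");s=get_state();im=cv2.imread("pics/w3.png")[:,:,::-1].copy()
G=button(im,p,ray("",(320,217),.1055,p)[:2]);S=np.array([.5589,-.2217]);print(((S-G)*1e3).round(1));toolrel(G,S,s)
for z in (.0955,.082): print(proj(p,[*G,z]))
E
```

```text
button [318.5 134.8] 225.0 [ 0.54  -0.214]
button [319.5 217.6] 912.0 [ 0.5441 -0.2164]
[14.8 -5.3]
grinder in tool axes mm [30.5  0.7  3.2]
stand in tool axes mm [46.1  0.2  4.8]
[319.53745398 212.08151318]
[319.58786378 205.81304353]
```

Request:
move_arm(steps=[0, 0, 0, 0.02, 0, 0.002, 0.26, 0, 0, 0, 0.02, 0, 0.002, 0.26, 0, 0, 0, 0.02, 0, 0.002, 0.26, 0, 0, 0, 0.02, 0, 0.002, 0.26, 0, 0, 0, 0.02, 0, 0.002, 0.26, 0, 0, 0, 0.02, 0, 0.002, 0.26, 0, 0, 0, 0, 0, 0, 0.26, 0, 0, 0, 0, 0, 0, 0.26])

```text
time: 6.45
tcp_pos: [0.5272, -0.209, 0.0554]
ee_rot: [0.01, 0.981, -0.185, 0.051]
force: [0.4, -0.6, -0.5]
opening: 0.0241
finger_force: 0.3
```

```bash
cat >> h.py <<'E'
def check(name,G0,S0=(.5589,-.2217)):
    p=camera_params("wrist");s=get_state();im=capture("wrist");cv2.imwrite(f"pics/{name}.png",im[:,:,::-1])
    print(s["time"],s["tcp_pos"],s["force"].round(1));S,_=measure(im,p,S0,G0)
    G=button(im,p,G0);print("to go",((S-G)*1e3).round(1));toolrel(G,S,s)
E
python3 -c "
from h import *
check('w4',(.5551,-.2208))"
```

```text
6.45 [ 0.52723306 -0.2090429   0.05543385] [ 0.4 -0.6 -0.5]
stand [ 0.559  -0.2216] 0.0002 86 grinder [ 0.5523 -0.2197] 0.005 to go mm [ 6.8 -1.9]
button [319.8 217.4] 918.0 [ 0.5556 -0.2209]
to go [ 3.5 -0.7]
grinder in tool axes mm [30.5  0.8  3.2]
stand in tool axes mm [34.   0.1  3.6]
```

Request:
move_arm(steps=[0, 0, 0, 0.012, -0.003, 0.001, 0.26, 0, 0, 0, 0.012, -0.003, 0.001, 0.26, 0, 0, 0, 0.01, -0.001, 0.001, 0.26, 0, 0, 0, 0, 0, 0, 0.26, 0, 0, 0, 0, 0, 0, 0.26])

```text
time: 7.0
tcp_pos: [0.5306, -0.2096, 0.0555]
ee_rot: [0.01, 0.981, -0.185, 0.051]
force: [-0.0, 0.4, 1.5]
opening: 0.0239
finger_force: 0.4
```

```bash
python3 -c "
from h import *
check('w5',(.5588,-.2216))"
```

```text
7.0 [ 0.53057919 -0.20961232  0.05550893] [-0.   0.4  1.5]h.py:12: RuntimeWarning: Mean of empty slice.
  s=least_squares(f,P.mean(0),loss="soft_l1",f_scale=.001);return s.x,np.std(f(s.x))
  ret = um.true_divide(
Traceback (most recent call last):
  File "h.py", line 39, in check
    print(s["time"],s["tcp_pos"],s["force"].round(1));S,_=measure(im,p,S0,G0)
                                                          ~~~~~~~^^^^^^^^^^^^
  File "h.py", line 23, in measure
    S,e=circ(P[ok],.0395)
        ~~~~^^^^^^^^^^^^^
  File "h.py", line 12, in circ
    s=least_squares(f,P.mean(0),loss="soft_l1",f_scale=.001);return s.x,np.std(f(s.x))
ValueError: Initial guess is outside of provided bounds
```

The grinder now covers most of the stand in this view. I'll back the fingers straight off, rise and look again.

Request:
move_arm(steps=[0, 0, 0, -0.05, 0, -0.005, 0.26, 0, 0, 0, -0.1, 0, -0.01, 0.26, 0, 0, 0, -0.15, 0, -0.015, 0.26, 0, 0, 0, 0, 0, 0, 0.26, 0, 0, 0, 0, 0, 0, 0.26])

```text
time: 7.55
tcp_pos: [0.5024, -0.1986, 0.0556]
ee_rot: [0.01, 0.981, -0.185, 0.051]
force: [0.5, 0.3, -0.1]
opening: 0.0239
finger_force: 0.0
```

```bash
sed -i 's/>rg\])&/>rg*.86])\&/' h.py; sed -i 's/np.linalg.norm(u-g)>rg for/np.linalg.norm(u-g)>rg*.82 for/' h.py; python3 -c "
from h import *
check('w6',(.5588,-.2216))"
```

```text
7.55 [ 0.50241979 -0.19863852  0.0556049 ] [ 0.5  0.3 -0.1]h.py:12: RuntimeWarning: Mean of empty slice.
  s=least_squares(f,P.mean(0),loss="soft_l1",f_scale=.001);return s.x,np.std(f(s.x))
  ret = um.true_divide(
Traceback (most recent call last):
  File "h.py", line 39, in check
    print(s["time"],s["tcp_pos"],s["force"].round(1));S,_=measure(im,p,S0,G0)
                                                          ~~~~~~~^^^^^^^^^^^^
  File "h.py", line 23, in measure
    S,e=circ(P[ok],.0395)
        ~~~~^^^^^^^^^^^^^
  File "h.py", line 12, in circ
    s=least_squares(f,P.mean(0),loss="soft_l1",f_scale=.001);return s.x,np.std(f(s.x))
ValueError: Initial guess is outside of provided bounds
```

View pics/w6.png

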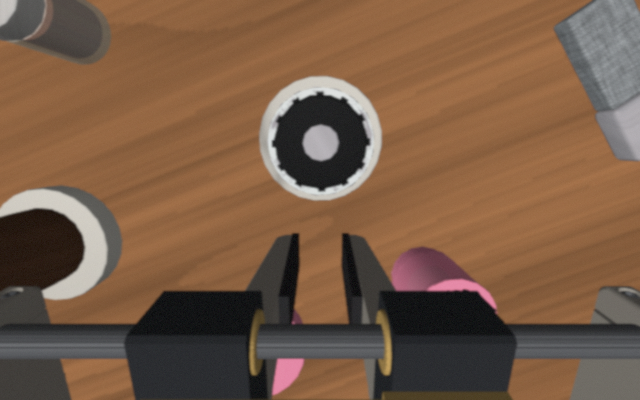

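The grinder stands upright with its knob at (321,142). The stand ring is centred near (320,138), with rim visible all round. I'll raise the hand clear and measure without the exclusion zone, using the top view too.

Request:
move_arm(steps=[0, -0.65, 0, -0.05, 0, 0, 0.26, 0, -0.65, 0, 0, 0, -0.1, 0.26, 0, 0, 0, 0, 0, -0.2, 0.26, 0, 0, 0, 0, 0, -0.2, 0.26, 0, 0, 0, 0, 0, -0.2, 0.26, 0, 0, 0, 0, 0, -0.2, 0.26, 0, 0, 0, 0, 0, -0.2, 0.26, 0, 0, 0, 0, 0, 0, 0.26, 0, 0, 0, 0, 0, 0, 0.26])

```text
time: 8.5
tcp_pos: [0.4978, -0.1968, 0.1648]
ee_rot: [0.0, 0.983, -0.185, 0.001]
force: [-0.2, 0.5, 1.0]
opening: 0.0238
finger_force: 0.0
```

```bash
sed -i 's/>rg\*.82 for/>rg*EX for/; 1i EX=0' h.py; python3 -c "
from h import *
check('w7',(.5588,-.2216))"
```

```text
8.5 [ 0.49779535 -0.19680497  0.16482827] [-0.2  0.5  1. ]
stand [ 0.5591 -0.2217] 0.0003 243 grinder [ 0.5578 -0.2214] 0.0005 to go mm [ 1.3 -0.4]
button [320.3 125.5] 335.0 [ 0.558  -0.2214]
to go [ 1.1 -0.3]
grinder in tool axes mm [65.1  1.   0.1]
stand in tool axes mm [66.2  0.9  0.1]
```

Request:
move_arm(steps=[0, 0, 0, -0.2, 0, -0.3, 0.26, 0, 0, 0, -0.2, 0, -0.3, 0.26, 0, 0, 0, -0.2, 0, -0.2, 0.26, 0, 0, 0, -0.2, 0, 0, 0.26, 0, 0, 0, -0.2, 0, 0, 0.26, 0, 0, 0, 0, 0, 0, 0.26, 0, 0, 0, 0, 0, 0, 0.26, 0, 0, 0, 0, 0, 0, 0.26])

```text
time: 9.35
tcp_pos: [0.4049, -0.1605, 0.2444]
ee_rot: [-0.0, 0.983, -0.185, -0.0]
force: [-0.6, -0.8, 0.4]
opening: 0.0239
finger_force: 0.0
```

```bash
python3 - <<'E'
from h import *
a=capture("top");b=capture("scene");c=lambda i,x,y:cv2.resize(i[y:y+100,x:x+100,::-1],None,fx=4,fy=4,interpolation=cv2.INTER_CUBIC)
cv2.imwrite("pics/end.png",np.hstack([c(a,330,180),c(b,195,180)]))
check('w8',(.5588,-.2216))
measure(a,camera_params("top"),(.559,-.2217),(.5588,-.2216))
E
```

```text
9.45 [ 0.40478881 -0.16049629  0.244472  ] [ 0.3 -1.  -0.2]
stand [ 0.5578 -0.2213] 0.0011 166 grinder [ 0.5575 -0.2212] 0.0052 to go mm [ 0.3 -0. ]
button [320.    2.6] 91.0 [ 0.5538 -0.2197]
to go [ 4.  -1.6]
grinder in tool axes mm [ 1.604e+02  9.000e-01 -1.000e-01]
stand in tool axes mm [ 1.646e+02  9.000e-01 -1.000e-01]
stand [ 0.5596 -0.2213] 0.0008 81 grinder [ 0.5613 -0.2201] 0.0021 to go mm [-1.7 -1.2]
```

View pics/end.png

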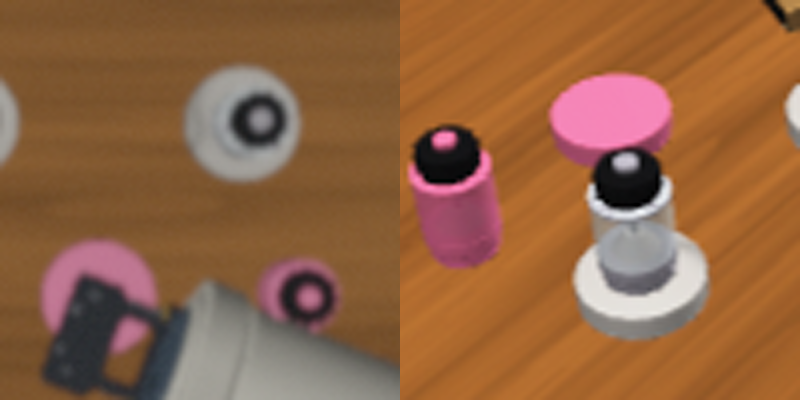

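In the end crop, the grinder stands upright in the middle of its white stand with an even rim (top crop stand centre (242,126)). The pink look-alikes haven't moved and the hand is clear. The wrist and top views put the remaining offset at about 1 to 2 mm, with opposite signs. The third wrist picture was cut off at its top edge, so I ignore it.

```bash
python3 -c "
from plant import *
print(hand_in())"
```

```text
the job is handed in; nothing more can be done
None
```

I handed the job in at about 9.5 s: the salt grinder stands upright within about 1–2 mm of the middle of its stand, the stand did not measurably move, no other contact showed, and the hand is clear.

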